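Pump up the laminating press's lubricator until its indicator pin is out

TASK

One of the two grease lubricators on the bench still has its red indicator pin sunk in its brass nut: pump that one by pushing its blue plunger knob with the fingertips, in full strokes all the way down and all the way back up, until the pin stands fully out with the white ring at its foot showing, then let the knob come up and move clear. Leave the knob of the other lubricator alone, touch neither pin, and do not lift or shift anything else on the bench.

Things in the scene. Friction and masses are not known exactly. Their poses are not given: they have to be found in the camera images.
- lube_a: a grease lubricator screwed to the bench, 140 mm high, standing on a steel flange 74 x 205 mm; origin on the bench under its plunger's axis; its x axis points to the side of its copper outlet pipe, along its y axis stand: at +68 mm a clear grease reservoir (71 mm wide, black cap, 138 mm high), at 0 the plunger with a blue palm knob, at -62 mm a brass nut with the red indicator pin; the one whose pin is still in at the start; it stands in the left or the right place
- lube_a_knob_top (a point): centre of the top face of the blue palm knob (round, 42 mm across, slightly domed), 160 mm above the bench at rest and 140 mm when pressed fully home; nothing else of the lubricator is higher than 140 mm
- lube_a_knob (a joint): plunger travel, m: 0 at rest (up), 0.020 pressed fully home, straight down. Spring return, about 4.5 N at the top to 9 N at the bottom, up to 3 N more while it feeds the pin; it comes up by itself within half a second when let go
- lube_a_pin (a joint): how far the red indicator pin stands out of its nut beyond its lowest place, m: 0 fully in (3 mm of red showing), 0.0245 to 0.025 fully out, against its stop (28 mm showing, with a white ring 8 mm high at its foot). The pin rises only while the knob goes down, by about 4 to 5 mm in a full 20 mm stroke, and keeps its height (within half a millimetre) in between; once it is fully out, more strokes blow off through the relief valve and do not move it
- lube_a_indicator: the red indicator pin, 14 mm thick, upright; origin at the centre of its top end, 83 mm above the bench when fully in, 108 mm when fully out. Not to be touched
- lube_b: a grease lubricator screwed to the bench, 140 mm high, standing on a steel flange 74 x 205 mm; origin on the bench under its plunger's axis; its x axis points to the side of its copper outlet pipe, along its y axis stand: at +68 mm a clear grease reservoir (71 mm wide, black cap, 138 mm high), at 0 the plunger with a blue palm knob, at -62 mm a brass nut with the red indicator pin; the one whose pin is already fully out at the start; same make as lube_a
- lube_b_knob_top (a point): centre of the top face of the blue palm knob (round, 42 mm across, slightly domed), 160 mm above the bench at rest and 140 mm when pressed fully home; nothing else of the lubricator is higher than 140 mm
- lube_b_knob (a joint): plunger travel, m: 0 at rest (up), 0.020 pressed fully home, straight down. Spring return, about 4.5 N at the top to 9 N at the bottom, up to 3 N more while it feeds the pin; it comes up by itself within half a second when let go
- lube_b_pin (a joint): how far the red indicator pin stands out of its nut beyond its lowest place, m: 0 fully in (3 mm of red showing), 0.0245 to 0.025 fully out, against its stop (28 mm showing, with a white ring 8 mm high at its foot). The pin rises only while the knob goes down, by about 4 to 5 mm in a full 20 mm stroke, and keeps its height (within half a millimetre) in between; once it is fully out, more strokes blow off through the relief valve and do not move it
- lube_b_indicator: the red indicator pin, 14 mm thick, upright; origin at the centre of its top end, 83 mm above the bench when fully in, 108 mm when fully out. Not to be touched
- phone: a white phone with a black screen lying flat, 150 x 73 x 9 mm, origin under its centre, long along its x; loose, not part of the job
- key_pot: an open white plastic pot, 76 mm across and 85 mm high, with black hex keys standing in it up to 140 mm; origin under its centre; loose, not part of the job
- tape: a yellow roll of tape lying flat, 88 mm across, 24 mm high; origin under its centre; loose, not part of the job
- cleaner: a clear plastic bottle with a white cap, 48 mm across, 125 mm high, origin under its centre; loose, not part of the job
- grease_jar: a small amber jar with a black lid, 38 mm across, 48 mm high, standing between the lubricators; origin under its centre; loose, not part of the job
- squeegee: a blue plastic squeegee lying flat, 45 x 100 x 12 mm, origin under its centre, blade to its +x; loose, not part of the job
- driver: a screwdriver with an orange handle, about 200 mm long, lying along its own x; origin under its middle; loose, not part of the job

How it is judged:
By the outcome, as a careful person would: the job done as asked, in the order asked, and still so for the second after the job is handed in, with the robot touching nothing.
It also fails if it takes over 54 s, if anything falls off the work surface, if the arm or the gripper's body presses on something with over 40 N, if the wrist force passes 120 N, or if a joint passes its speed limit or range.

ROBOT

A 7-joint arm with a two-finger parallel gripper is mounted at the origin on the work surface. World frame = base frame: x ahead of the robot, y to its left, z up, the work surface at z = 0. Lengths are in m, angles in rad, forces in N, time in s.
With the tool pointing down it reaches from about 0.425 to 0.95 m from the base axis. Payload 4.7 kg.
Tool frame: the origin (TCP) lies on the centre line of the jaws, within the pads' length; the fingertips stand 17 mm ahead of it and the grasp point (between the pads) lies 2 mm behind it; z points along the fingers, y is the line along which they close (so a half turn about z gives the same grasp; the last joint's range is limited). The gripper opens to 85 mm and grips with 20 to 120 N. Pads are 22 mm wide; open, the fingers measure 114 mm over their backs; the gripper's body (76 mm by 85 mm) begins 54 mm behind the grasp point. The pads swing forward as they close: fully open they stand 13 mm farther back than shut.
Start: joints at [1.138, 0.469, -0.049, 1.532, 0.024, 1.141, -0.082], TCP at [0.265, -0.621, 0.248] pointing down, gripper open.
Joint ranges: [-2.59, 2.59], [-0.33, 1.99], [-1.39, 1.29], [0.1, 2.45], [-1.04, 4.18], [0.21, 1.99], [-2.66, 2.66]. Speed limits (rad/s): [2.57, 2.57, 3.14, 3.14, 3.14, 3.14, 3.14].

INTERFACE

Orientations are given as a rotation vector (axis times angle).
In Python, from station import status, cams, ticket gives the robot as it stands. The module is installed in compiled form; this text tells all that it offers.
- The arm moves only by the tool send_rows, never from a script. Its argument "moves" is a list of rows, each an object with "delta_pos": the shift along the world's x, y, z in m, a list of three; "rotation": the turn, a rotation vector about the world's x, y, z in degrees, a list of three; "fingers": the opening, from 0 (shut) to 1 (fully open). A call has 1 to 20 rows; each row shifts and turns the commanded pose from where the row before left it; what a row does not reach is not made up. A row lasts 1/12 s, in which the tool goes at most 41.7 mm and 7.16 degrees, less where a joint would pass 70% of its speed; a pose out of reach is approached as far as the arm can. A call with a gripper value outside its range is refused whole. The fingers move at their own pace and stop on an object; the grip force is fixed at half the most. Time passes only in rows, so rows that do not move let the fingers close. It gives the time, the measured TCP pose, the force, the opening and the grip force at its end, in the units of the state.
- status.get_state(): the state, without advancing time (a new reading comes with each control period).
- cams.snapshot(name): name is "scene" or "top" or "wrist"; returns the picture (480x640x3 uint8, red, green, blue); there is no depth.
- cams.get_calibration(name): a dict with "fx", "fy", "cx", "cy" (pixels), "k1" (the pictures are not rectified: a ray, as slopes to the right and down, at radius r is drawn at 1 + k1 r^2 times it, then the intrinsics apply), "pose" (4x4, takes a point from camera to world coordinates). Camera axes: x right, y down, z forward; pixel columns grow to the right and rows downward; lengths in m; the calibration is good to about 2 mm. A picture is of the moment at which its call begins: read the wrist's pose just before it. get_calibration takes no time and is no camera call; for the wrist camera it gives the pose at the moment of the call.
- ticket.job_done(): hands the job in; it is judged then, once.
The state is a dict: "clock": time; "joint_pos": joint angles; "qd": joint speeds; "joint_efforts": joint torques, N m; "ee_pos": TCP position; "tool_rot": TCP orientation; "force": force on the tool from outside, world axes, zero at the start; "torque": the same for the moment, N m; "finger_gap": finger opening in m; "grasp_force": force on a finger pad.
Only numpy, scipy, OpenCV 4.12 (cv2) and the standard library are available. Lean on these libraries where they do the work, as an engineer would, in place of code of your own. Each camera call takes 0.05 s, during which the arm holds its last target. There are 200 camera calls.

## Working session

There is one attempt and no reset: what is moved stays moved. The work goes in short steps, Python scripts to look and compute and a tool call to move; the robot and the scene stay as the last step left them, time stands still between calls to the robot, and variables do not carry over. Pictures are saved under pics/ and viewed, at most 10 in all, crops included, and the job is handed in when it is done.

Besides the shell and the picture viewer there is one more tool, called after "Call:" by a JSON object that holds its "fn" and its "kwargs". send_rows: Moves the arm, as the interface text tells. Its arguments: {"type":"object","properties":{"moves":{"type":"array"}},"required":["moves"]}

```bash
mkdir -p pics
cat > h.py <<'E'
import numpy as np, cv2
from station import status, cams, ticket
def ray(name,u,v,c=None):
    c=c or cams.get_calibration(name)
    d=np.array([(u-c['cx'])/c['fx'],(v-c['cy'])/c['fy']]); s=d.copy()
    for _ in range(20): s=d/(1+c['k1']*(s@s))
    T=np.array(c['pose']); r=T[:3,:3]@np.array([s[0],s[1],1]); return T[:3,3],r
def at(name,u,v,z,c=None):
    o,r=ray(name,u,v,c); return o+r*(z-o[2])/r[2]
def proj(name,p,c=None):
    c=c or cams.get_calibration(name); T=np.array(c['pose'])
    q=T[:3,:3].T@(np.array(p)-T[:3,3]); s=q[:2]/q[2]; s=s*(1+c['k1']*(s@s))
    return s[0]*c['fx']+c['cx'],s[1]*c['fy']+c['cy']
def snap(name,f):
    im=cams.snapshot(name)[:,:,::-1].copy(); cv2.imwrite('pics/'+f,im); return im
E
python3 - <<'E'
from h import *
for n in('top','scene'): snap(n,n+'1.png'); print(n,np.round(cams.get_calibration(n)['pose'],3))
print(status.get_state())
E
```

```text
top [[-0.01  -0.985  0.172  0.274]
 [-1.     0.009 -0.006 -0.012]
 [ 0.005 -0.172 -0.985  1.56 ]
 [ 0.     0.     0.     1.   ]]
scene [[ 0.19   0.765 -0.616  1.108]
 [ 0.982 -0.155  0.109 -0.108]
 [-0.012 -0.625 -0.78   0.878]
 [ 0.     0.     0.     1.   ]]
{'clock': 0.1, 'joint_pos': array([ 1.13805388,  0.469348  , -0.04860914,  1.5335418 ,  0.02411247,
        1.14100116, -0.08230712]), 'qd': array([-0.00088769, -0.00163925, -0.00063138, -0.00221874, -0.00137527,
        0.00111764, -0.00035902]), 'joint_efforts': array([ 8.42487202e-05, -5.11515319e+01, -4.71622101e-02, -2.38391072e+01,
        1.08151801e-02,  4.37952476e-03,  2.79066063e-05]), 'ee_pos': array([ 0.26507487, -0.62025193,  0.24738884]), 'tool_rot': array([-3.07612309e+00, -6.29778751e-01,  6.36448050e-04]), 'force': array([-0.83335086, -0.58361828,  0.18032392]), 'torque': array([0.00815147, 0.01595518, 0.00917405]), 'grasp_force': 0.0, 'finger_gap': 0.0853372004149606}
```

View pics/top1.png

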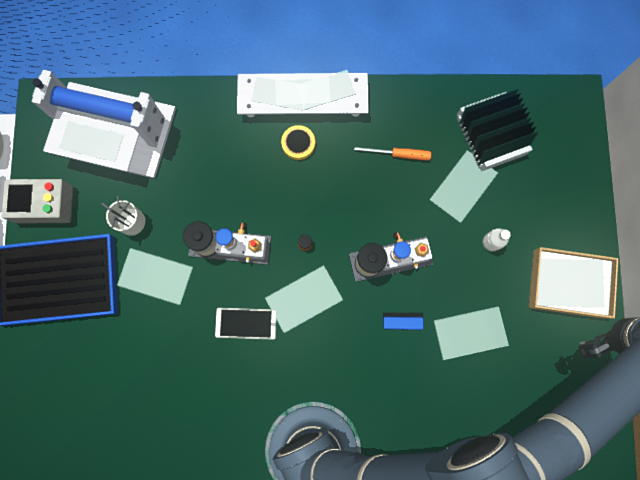

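View pics/scene1.png

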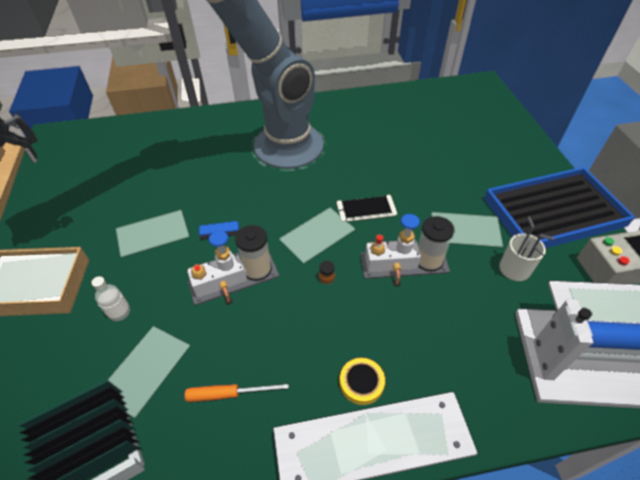

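Run:
```python
import cv2,numpy as np
s=cv2.imread('pics/scene1.png'); t=cv2.imread('pics/top1.png')
r=lambda a:cv2.resize(a,(400,300),interpolation=cv2.INTER_CUBIC)
o=np.vstack([np.hstack([r(s[220:295,180:280]),r(s[205:280,355:455])]),np.hstack([r(t[210:285,345:445]),r(t[210:285,180:280])])])
cv2.imwrite('pics/crop1.png',o)
```

```text
(no output)
```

View pics/crop1.png

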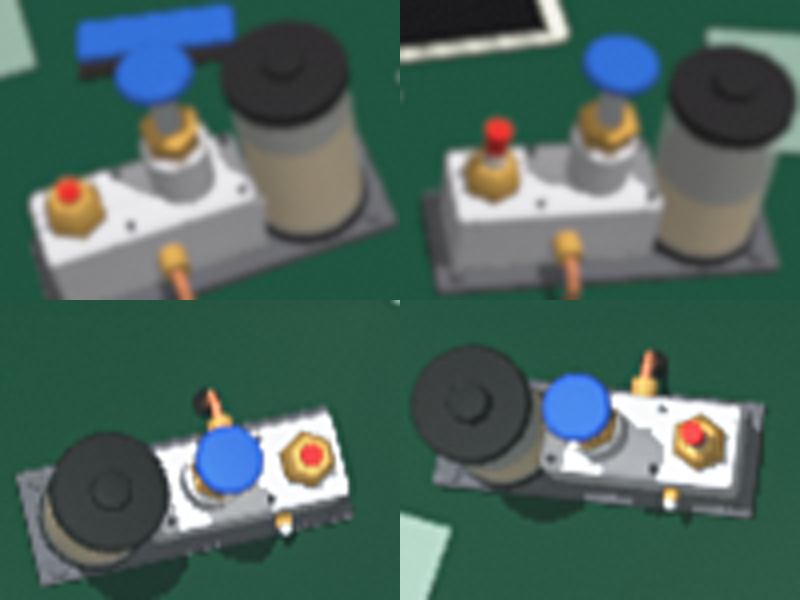

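The right-hand unit (world −y) has its pin sunk, so it is lube_a. Its knob is at about (402.5, 250) in the top view and (218.5, 238.5) in the scene view. The left unit's pin is out, with its white ring showing.

Run:
```python
from h import *
print('knob top',at('top',402.2,249.6,.158),'scene',at('scene',218.2,238.2,.158))
print('cap top',at('top',372.2,258.3,.14),'scene',at('scene',251,234,.14))
print('pin top',at('top',422.6,248.4,.083),'scene',at('scene',197,267.3,.083))
print('B knob',at('top',224,236.5,.158),at('scene',410.2,221,.158))
from scipy.spatial.transform import Rotation as R
s=status.get_state();print(R.from_rotvec(s['tool_rot']).as_matrix().round(3))
c=cams.get_calibration('wrist');print(np.round(c['pose'],3),c['fx'])
```

```text
knob top [ 0.47043409 -0.21351004  0.158     ] scene [ 0.47306275 -0.21016546  0.158     ]
cap top [ 0.45318121 -0.14543061  0.14      ] scene [ 0.45944885 -0.14198142  0.14      ]
pin top [ 0.48337637 -0.27411821  0.083     ] scene [ 0.48229844 -0.27113097  0.083     ]
B knob [0.50475238 0.19761909 0.158     ] [0.5072454  0.20062711 0.158     ]
[[ 0.92   0.393 -0.001]
 [ 0.393 -0.92   0.002]
 [-0.    -0.002 -1.   ]]
[[ 0.392 -0.874 -0.288  0.339]
 [-0.92  -0.372 -0.122 -0.588]
 [-0.001  0.313 -0.95   0.373]
 [ 0.     0.     0.     1.   ]] 407.574997359515
```

Call:
{"fn": "send_rows", "kwargs": {"moves": [{"delta_pos":[0.0148,0.0292,0],"rotation":[0,0,0],"fingers":0},{"delta_pos":[0.0148,0.0292,0],"rotation":[0,0,0],"fingers":0},{"delta_pos":[0.0148,0.0292,0],"rotation":[0,0,0],"fingers":0},{"delta_pos":[0.0148,0.0292,0],"rotation":[0,0,0],"fingers":0},{"delta_pos":[0.0148,0.0292,0],"rotation":[0,0,0],"fingers":0},{"delta_pos":[0.0148,0.0292,0],"rotation":[0,0,0],"fingers":0},{"delta_pos":[0.0148,0.0292,0],"rotation":[0,0,0],"fingers":0},{"delta_pos":[0.0148,0.0292,0],"rotation":[0,0,0],"fingers":0},{"delta_pos":[0.0148,0.0292,0],"rotation":[0,0,0],"fingers":0},{"delta_pos":[0.0148,0.0292,0],"rotation":[0,0,0],"fingers":0},{"delta_pos":[0.0148,0.0292,0],"rotation":[0,0,0],"fingers":0},{"delta_pos":[0.0148,0.0292,0],"rotation":[0,0,0],"fingers":0},{"delta_pos":[0.0148,0.0292,0],"rotation":[0,0,0],"fingers":0},{"delta_pos":[0.0148,0.0292,0],"rotation":[0,0,0],"fingers":0},{"delta_pos":[0,0,0],"rotation":[0,0,0],"fingers":0},{"delta_pos":[0,0,0],"rotation":[0,0,0],"fingers":0},{"delta_pos":[0,0,0],"rotation":[0,0,0],"fingers":0}]}}

```text
clock: 1.52
ee_pos: [0.472, -0.2124, 0.248]
tool_rot: [3.078, 0.629, -0.001]
force: [-0.2, -0.7, 0.3]
finger_gap: -0.0002
grasp_force: 0.0
```

Run:
```python
from h import *
print(status.get_state()['ee_pos'])
c=cams.get_calibration('wrist'); snap('wrist','w1.png')
print(proj('wrist',[.472,-.212,.160],c),proj('wrist',[.472,-.212,.140],c))
import json;json.dump({k:np.array(v).tolist() for k,v in c.items()},open('w1.json','w'))
```

```text
[ 0.47198864 -0.2124389   0.24801884]
(np.float64(311.7799669549407), np.float64(253.11571389593146)) (np.float64(311.7188204080222), np.float64(241.4322435536009))
```

View pics/w1.png

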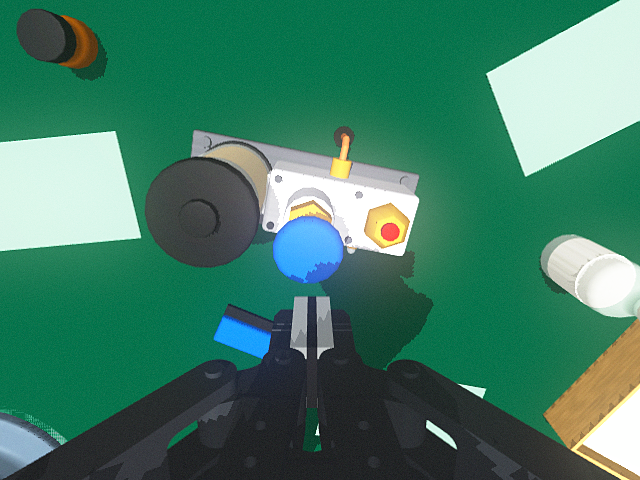

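The wrist view shows the knob centred at (308, 249), about 2 mm to the +y side of the prediction. The shut fingertips are clear above it and the pin is at (390, 231). I'll correct by 2 mm and start the first stroke.

Call:
{"fn": "send_rows", "kwargs": {"moves": [{"delta_pos":[-0.001,0.002,-0.022],"rotation":[0,0,0],"fingers":0},{"delta_pos":[0,0,-0.022],"rotation":[0,0,0],"fingers":0},{"delta_pos":[0,0,-0.02],"rotation":[0,0,0],"fingers":0},{"delta_pos":[0,0,0],"rotation":[0,0,0],"fingers":0},{"delta_pos":[0,0,0],"rotation":[0,0,0],"fingers":0}]}}

```text
clock: 1.98
ee_pos: [0.4704, -0.211, 0.1837]
tool_rot: [-3.078, -0.626, 0.003]
force: [0.8, -0.8, 0.9]
finger_gap: 0.0
grasp_force: 0.0
```

Call:
{"fn": "send_rows", "kwargs": {"moves": [{"delta_pos":[0,0,-0.006],"rotation":[0,0,0],"fingers":0},{"delta_pos":[0,0,-0.006],"rotation":[0,0,0],"fingers":0},{"delta_pos":[0,0,-0.006],"rotation":[0,0,0],"fingers":0},{"delta_pos":[0,0,-0.006],"rotation":[0,0,0],"fingers":0},{"delta_pos":[0,0,0],"rotation":[0,0,0],"fingers":0},{"delta_pos":[0,0,0],"rotation":[0,0,0],"fingers":0}]}}

```text
clock: 2.48
ee_pos: [0.4726, -0.211, 0.1618]
tool_rot: [3.075, 0.629, 0.004]
force: [-1.1, -1.2, 7.1]
finger_gap: -0.0001
grasp_force: 3.4
```

Call:
{"fn": "send_rows", "kwargs": {"moves": [{"delta_pos":[0,0,-0.002],"rotation":[0,0,0],"fingers":0},{"delta_pos":[0,0,-0.002],"rotation":[0,0,0],"fingers":0},{"delta_pos":[0,0,0],"rotation":[0,0,0],"fingers":0},{"delta_pos":[0,0,0],"rotation":[0,0,0],"fingers":0}]}}

```text
clock: 2.82
ee_pos: [0.4727, -0.2111, 0.1582]
tool_rot: [3.075, 0.629, 0.004]
force: [-1.6, -1.8, 8.1]
finger_gap: 0.0002
grasp_force: 4.0
```

Call:
{"fn": "send_rows", "kwargs": {"moves": [{"delta_pos":[0,0,-0.002],"rotation":[0,0,0],"fingers":0},{"delta_pos":[0,0,0],"rotation":[0,0,0],"fingers":0},{"delta_pos":[0,0,0],"rotation":[0,0,0],"fingers":0}]}}

```text
clock: 3.07
ee_pos: [0.4726, -0.211, 0.1569]
tool_rot: [3.075, 0.628, 0.004]
force: [-3.1, -1.8, 12.8]
finger_gap: -0.0002
grasp_force: 6.4
```

Call:
{"fn": "send_rows", "kwargs": {"moves": [{"delta_pos":[0,0,-0.001],"rotation":[0,0,0],"fingers":0},{"delta_pos":[0,0,0],"rotation":[0,0,0],"fingers":0},{"delta_pos":[0,0,0],"rotation":[0,0,0],"fingers":0}]}}

```text
clock: 3.32
ee_pos: [0.4727, -0.2111, 0.1569]
tool_rot: [3.075, 0.628, 0.004]
force: [-5.7, 0.9, 19.7]
finger_gap: 0.0002
grasp_force: 9.7
```

Call:
{"fn": "send_rows", "kwargs": {"moves": [{"delta_pos":[0,0,0.009],"rotation":[0,0,0],"fingers":0},{"delta_pos":[0,0,0.009],"rotation":[0,0,0],"fingers":0},{"delta_pos":[0,0,0.009],"rotation":[0,0,0],"fingers":0},{"delta_pos":[0,0,0],"rotation":[0,0,0],"fingers":0},{"delta_pos":[0,0,0],"rotation":[0,0,0],"fingers":0},{"delta_pos":[0,0,0],"rotation":[0,0,0],"fingers":0},{"delta_pos":[0,0,0],"rotation":[0,0,0],"fingers":0},{"delta_pos":[0,0,0],"rotation":[0,0,0],"fingers":0}]}}

```text
clock: 3.98
ee_pos: [0.471, -0.2096, 0.1795]
tool_rot: [-3.077, -0.63, 0.002]
force: [-0.3, -0.2, 1.0]
finger_gap: 0.0001
grasp_force: 0.0
```

Run:
```python
from h import *
a=snap('wrist','w2.png');b=snap('scene','s2.png')
r=lambda a:cv2.resize(a,(400,300),interpolation=cv2.INTER_CUBIC)
print(status.get_state()['ee_pos'],status.get_state()['force'])
cv2.imwrite('pics/c2.png',np.hstack([r(a),r(b[220:295,180:280])]))
```

```text
[ 0.4711805  -0.20977143  0.17979023] [-0.17750831  0.04967275 -0.40111425]
```

View pics/c2.png

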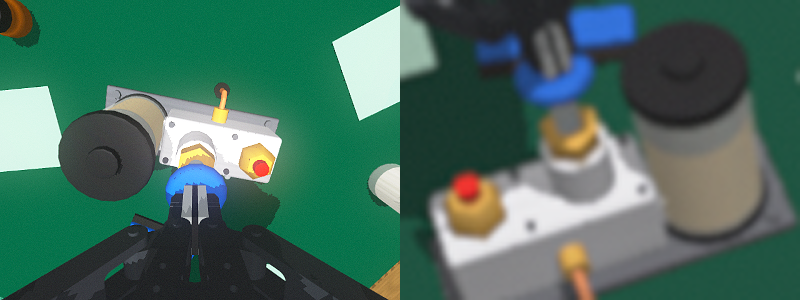

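The fingers rest centred over the knob, which is back up, and the pin has risen a little. I'll continue with full strokes.

Call:
{"fn": "send_rows", "kwargs": {"moves": [{"delta_pos":[0,0,-0.006],"rotation":[0,0,0],"fingers":0},{"delta_pos":[0,0,-0.007],"rotation":[0,0,0],"fingers":0},{"delta_pos":[0,0,-0.007],"rotation":[0,0,0],"fingers":0},{"delta_pos":[0,0,-0.006],"rotation":[0,0,0],"fingers":0},{"delta_pos":[0,0,-0.001],"rotation":[0,0,0],"fingers":0},{"delta_pos":[0,0,0],"rotation":[0,0,0],"fingers":0},{"delta_pos":[0,0,0],"rotation":[0,0,0],"fingers":0},{"delta_pos":[0,0,0],"rotation":[0,0,0],"fingers":0}]}}

```text
clock: 4.75
ee_pos: [0.4722, -0.2101, 0.1567]
tool_rot: [3.076, 0.629, 0.001]
force: [-7.5, 3.4, 27.2]
finger_gap: -0.0002
grasp_force: 13.5
```

Call:
{"fn": "send_rows", "kwargs": {"moves": [{"delta_pos":[0,0,0.009],"rotation":[0,0,0],"fingers":0},{"delta_pos":[0,0,0.009],"rotation":[0,0,0],"fingers":0},{"delta_pos":[0,0,0.009],"rotation":[0,0,0],"fingers":0},{"delta_pos":[0,0,0],"rotation":[0,0,0],"fingers":0},{"delta_pos":[0,0,0],"rotation":[0,0,0],"fingers":0},{"delta_pos":[0,0,0],"rotation":[0,0,0],"fingers":0},{"delta_pos":[0,0,0],"rotation":[0,0,0],"fingers":0},{"delta_pos":[0,0,0],"rotation":[0,0,0],"fingers":0},{"delta_pos":[0,0,0],"rotation":[0,0,0],"fingers":0},{"delta_pos":[0,0,-0.006],"rotation":[0,0,0],"fingers":0},{"delta_pos":[0,0,-0.007],"rotation":[0,0,0],"fingers":0},{"delta_pos":[0,0,-0.007],"rotation":[0,0,0],"fingers":0},{"delta_pos":[0,0,-0.006],"rotation":[0,0,0],"fingers":0},{"delta_pos":[0,0,-0.001],"rotation":[0,0,0],"fingers":0},{"delta_pos":[0,0,0],"rotation":[0,0,0],"fingers":0},{"delta_pos":[0,0,0],"rotation":[0,0,0],"fingers":0},{"delta_pos":[0,0,0],"rotation":[0,0,0],"fingers":0}]}}

```text
clock: 6.17
ee_pos: [0.4721, -0.2101, 0.1568]
tool_rot: [3.076, 0.629, 0.001]
force: [-8.3, 2.3, 27.5]
finger_gap: -0.0001
grasp_force: 13.5
```

Call:
{"fn": "send_rows", "kwargs": {"moves": [{"delta_pos":[0,0,0.009],"rotation":[0,0,0],"fingers":0},{"delta_pos":[0,0,0.009],"rotation":[0,0,0],"fingers":0},{"delta_pos":[0,0,0.009],"rotation":[0,0,0],"fingers":0},{"delta_pos":[0,0,0],"rotation":[0,0,0],"fingers":0},{"delta_pos":[0,0,0],"rotation":[0,0,0],"fingers":0},{"delta_pos":[0,0,0],"rotation":[0,0,0],"fingers":0},{"delta_pos":[0,0,0],"rotation":[0,0,0],"fingers":0},{"delta_pos":[0,0,0],"rotation":[0,0,0],"fingers":0},{"delta_pos":[0,0,0],"rotation":[0,0,0],"fingers":0},{"delta_pos":[0,0,-0.006],"rotation":[0,0,0],"fingers":0},{"delta_pos":[0,0,-0.007],"rotation":[0,0,0],"fingers":0},{"delta_pos":[0,0,-0.007],"rotation":[0,0,0],"fingers":0},{"delta_pos":[0,0,-0.006],"rotation":[0,0,0],"fingers":0},{"delta_pos":[0,0,-0.001],"rotation":[0,0,0],"fingers":0},{"delta_pos":[0,0,0],"rotation":[0,0,0],"fingers":0},{"delta_pos":[0,0,0],"rotation":[0,0,0],"fingers":0},{"delta_pos":[0,0,0],"rotation":[0,0,0],"fingers":0}]}}

```text
clock: 7.58
ee_pos: [0.4721, -0.2101, 0.1568]
tool_rot: [3.076, 0.629, 0.001]
force: [-8.1, 3.0, 26.4]
finger_gap: -0.0001
grasp_force: 13.5
```

Call:
{"fn": "send_rows", "kwargs": {"moves": [{"delta_pos":[0,0,0.009],"rotation":[0,0,0],"fingers":0},{"delta_pos":[0,0,0.009],"rotation":[0,0,0],"fingers":0},{"delta_pos":[0,0,0.009],"rotation":[0,0,0],"fingers":0},{"delta_pos":[0,0,0],"rotation":[0,0,0],"fingers":0},{"delta_pos":[0,0,0],"rotation":[0,0,0],"fingers":0},{"delta_pos":[0,0,0],"rotation":[0,0,0],"fingers":0},{"delta_pos":[0,0,0],"rotation":[0,0,0],"fingers":0},{"delta_pos":[0,0,0],"rotation":[0,0,0],"fingers":0},{"delta_pos":[0,0,0],"rotation":[0,0,0],"fingers":0}]}}

```text
clock: 8.33
ee_pos: [0.4712, -0.2098, 0.1798]
tool_rot: [-3.077, -0.63, 0.001]
force: [0.2, 0.2, -0.9]
finger_gap: -0.0001
grasp_force: 0.0
```

Run:
```python
from h import *
a=snap('wrist','w3.png');b=snap('scene','s3.png')
r=lambda a:cv2.resize(a,(400,300),interpolation=cv2.INTER_CUBIC)
print(status.get_state()['ee_pos'],status.get_state()['force'])
cv2.imwrite('pics/c3.png',np.hstack([r(a[100:400,150:550]),r(b[220:295,180:280])]))
```

```text
[ 0.47133191 -0.20983897  0.17999813] [-0.31240128  0.64668831  0.25395635]
```

View pics/c3.png

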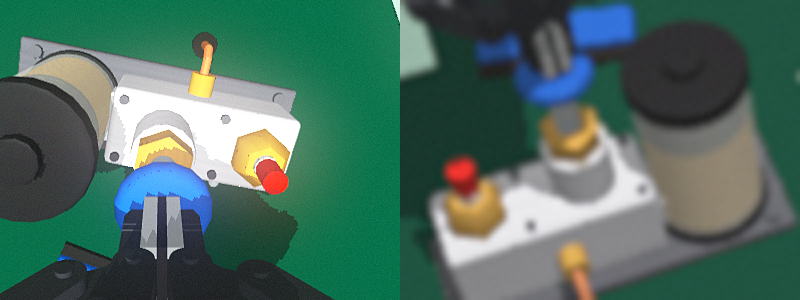

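After four strokes the pin is well out and the white ring is just beginning to show. I'll give it three more; any extra stroke blows off harmlessly.

Call:
{"fn": "send_rows", "kwargs": {"moves": [{"delta_pos":[0,0,-0.006],"rotation":[0,0,0],"fingers":0},{"delta_pos":[0,0,-0.007],"rotation":[0,0,0],"fingers":0},{"delta_pos":[0,0,-0.007],"rotation":[0,0,0],"fingers":0},{"delta_pos":[0,0,-0.006],"rotation":[0,0,0],"fingers":0},{"delta_pos":[0,0,-0.001],"rotation":[0,0,0],"fingers":0},{"delta_pos":[0,0,0],"rotation":[0,0,0],"fingers":0},{"delta_pos":[0,0,0],"rotation":[0,0,0],"fingers":0},{"delta_pos":[0,0,0],"rotation":[0,0,0],"fingers":0}]}}

```text
clock: 9.1
ee_pos: [0.4723, -0.2102, 0.1568]
tool_rot: [3.076, 0.629, 0.002]
force: [-8.2, 3.0, 26.4]
finger_gap: -0.0004
grasp_force: 13.2
```

Call:
{"fn": "send_rows", "kwargs": {"moves": [{"delta_pos":[0,0,0.009],"rotation":[0,0,0],"fingers":0},{"delta_pos":[0,0,0.009],"rotation":[0,0,0],"fingers":0},{"delta_pos":[0,0,0.009],"rotation":[0,0,0],"fingers":0},{"delta_pos":[0,0,0],"rotation":[0,0,0],"fingers":0},{"delta_pos":[0,0,0],"rotation":[0,0,0],"fingers":0},{"delta_pos":[0,0,0],"rotation":[0,0,0],"fingers":0},{"delta_pos":[0,0,0],"rotation":[0,0,0],"fingers":0},{"delta_pos":[0,0,0],"rotation":[0,0,0],"fingers":0},{"delta_pos":[0,0,0],"rotation":[0,0,0],"fingers":0},{"delta_pos":[0,0,-0.006],"rotation":[0,0,0],"fingers":0},{"delta_pos":[0,0,-0.007],"rotation":[0,0,0],"fingers":0},{"delta_pos":[0,0,-0.007],"rotation":[0,0,0],"fingers":0},{"delta_pos":[0,0,-0.006],"rotation":[0,0,0],"fingers":0},{"delta_pos":[0,0,-0.001],"rotation":[0,0,0],"fingers":0},{"delta_pos":[0,0,0],"rotation":[0,0,0],"fingers":0},{"delta_pos":[0,0,0],"rotation":[0,0,0],"fingers":0},{"delta_pos":[0,0,0],"rotation":[0,0,0],"fingers":0}]}}

```text
clock: 10.52
ee_pos: [0.4721, -0.2101, 0.1568]
tool_rot: [3.076, 0.629, 0.001]
force: [-7.9, 2.3, 26.3]
finger_gap: 0.0004
grasp_force: 13.3
```

Call:
{"fn": "send_rows", "kwargs": {"moves": [{"delta_pos":[0,0,0.009],"rotation":[0,0,0],"fingers":0},{"delta_pos":[0,0,0.009],"rotation":[0,0,0],"fingers":0},{"delta_pos":[0,0,0.009],"rotation":[0,0,0],"fingers":0},{"delta_pos":[0,0,0],"rotation":[0,0,0],"fingers":0},{"delta_pos":[0,0,0],"rotation":[0,0,0],"fingers":0},{"delta_pos":[0,0,0],"rotation":[0,0,0],"fingers":0},{"delta_pos":[0,0,0],"rotation":[0,0,0],"fingers":0},{"delta_pos":[0,0,0],"rotation":[0,0,0],"fingers":0},{"delta_pos":[0,0,0],"rotation":[0,0,0],"fingers":0},{"delta_pos":[0,0,-0.006],"rotation":[0,0,0],"fingers":0},{"delta_pos":[0,0,-0.007],"rotation":[0,0,0],"fingers":0},{"delta_pos":[0,0,-0.007],"rotation":[0,0,0],"fingers":0},{"delta_pos":[0,0,-0.006],"rotation":[0,0,0],"fingers":0},{"delta_pos":[0,0,-0.001],"rotation":[0,0,0],"fingers":0},{"delta_pos":[0,0,0],"rotation":[0,0,0],"fingers":0},{"delta_pos":[0,0,0],"rotation":[0,0,0],"fingers":0},{"delta_pos":[0,0,0],"rotation":[0,0,0],"fingers":0}]}}

```text
clock: 11.93
ee_pos: [0.4721, -0.2101, 0.1568]
tool_rot: [3.076, 0.629, 0.001]
force: [-8.4, 2.3, 26.6]
finger_gap: -0.0002
grasp_force: 13.2
```

Call:
{"fn": "send_rows", "kwargs": {"moves": [{"delta_pos":[0,0,0.009],"rotation":[0,0,0],"fingers":0},{"delta_pos":[0,0,0.009],"rotation":[0,0,0],"fingers":0},{"delta_pos":[0,0,0.009],"rotation":[0,0,0],"fingers":0},{"delta_pos":[0,0,0.02],"rotation":[0,0,0],"fingers":0},{"delta_pos":[0,0,0.02],"rotation":[0,0,0],"fingers":0},{"delta_pos":[0,0,0.02],"rotation":[0,0,0],"fingers":0},{"delta_pos":[0,0,0.02],"rotation":[0,0,0],"fingers":0},{"delta_pos":[0,0,0],"rotation":[0,0,0],"fingers":0},{"delta_pos":[0,0,0],"rotation":[0,0,0],"fingers":0},{"delta_pos":[0,0,0],"rotation":[0,0,0],"fingers":0}]}}

```text
clock: 12.77
ee_pos: [0.4707, -0.2097, 0.2593]
tool_rot: [-3.077, -0.63, 0.003]
force: [-0.2, 0.3, -0.2]
finger_gap: -0.0002
grasp_force: 0.0
```

Run:
```python
from h import *
a=snap('wrist','w4.png');b=snap('scene','s4.png')
r=lambda a:cv2.resize(a,(400,300),interpolation=cv2.INTER_CUBIC)
print(status.get_state()['ee_pos'],status.get_state()['clock'])
cv2.imwrite('pics/c4.png',np.vstack([np.hstack([r(a[120:345,200:500]),r(b[220:295,180:280])]),np.hstack([r(b[205:280,355:455]),r(b)])]))
```

```text
[ 0.470605   -0.20964     0.25887282] 12.8667
```

View pics/c4.png

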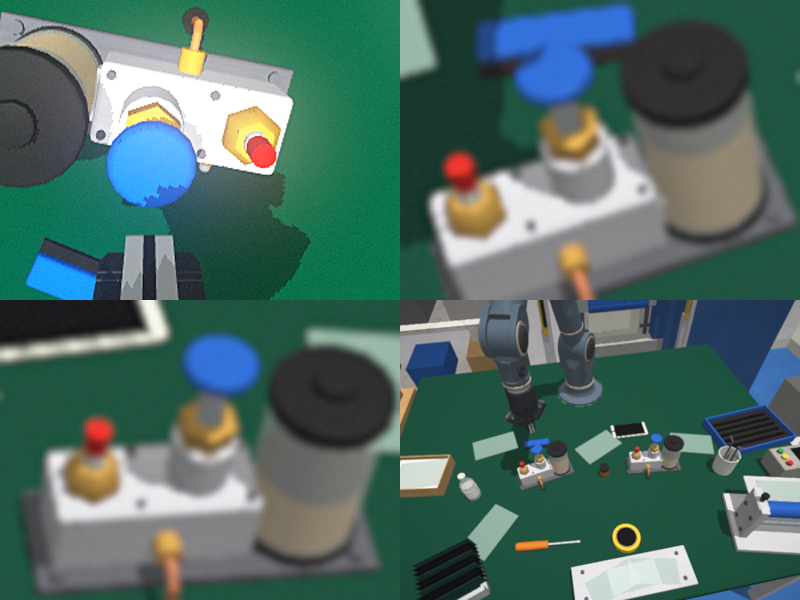

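The white ring shows and matches lube_b's pin. To confirm the pin is against its stop, I'll add one more stroke and compare pin heights numerically.

Call:
{"fn": "send_rows", "kwargs": {"moves": [{"delta_pos":[0,0,-0.02],"rotation":[0,0,0],"fingers":0},{"delta_pos":[0,0,-0.02],"rotation":[0,0,0],"fingers":0},{"delta_pos":[0,0,-0.02],"rotation":[0,0,0],"fingers":0},{"delta_pos":[0,0,-0.019],"rotation":[0,0,0],"fingers":0},{"delta_pos":[0,0,0],"rotation":[0,0,0],"fingers":0},{"delta_pos":[0,0,0],"rotation":[0,0,0],"fingers":0},{"delta_pos":[0,0,-0.007],"rotation":[0,0,0],"fingers":0},{"delta_pos":[0,0,-0.007],"rotation":[0,0,0],"fingers":0},{"delta_pos":[0,0,-0.007],"rotation":[0,0,0],"fingers":0},{"delta_pos":[0,0,-0.006],"rotation":[0,0,0],"fingers":0},{"delta_pos":[0,0,0],"rotation":[0,0,0],"fingers":0},{"delta_pos":[0,0,0],"rotation":[0,0,0],"fingers":0},{"delta_pos":[0,0,0],"rotation":[0,0,0],"fingers":0}]}}

```text
clock: 13.95
ee_pos: [0.4724, -0.2102, 0.1569]
tool_rot: [3.076, 0.629, 0.003]
force: [-3.2, 1.6, 12.7]
finger_gap: -0.0
grasp_force: 6.6
```

Call:
{"fn": "send_rows", "kwargs": {"moves": [{"delta_pos":[0,0,0.009],"rotation":[0,0,0],"fingers":0},{"delta_pos":[0,0,0.009],"rotation":[0,0,0],"fingers":0},{"delta_pos":[0,0,0.009],"rotation":[0,0,0],"fingers":0},{"delta_pos":[0,0,0.02],"rotation":[0,0,0],"fingers":0},{"delta_pos":[0,0,0.02],"rotation":[0,0,0],"fingers":0},{"delta_pos":[0,0,0.02],"rotation":[0,0,0],"fingers":0},{"delta_pos":[0,0,0.019],"rotation":[0,0,0],"fingers":0},{"delta_pos":[0,0,0],"rotation":[0,0,0],"fingers":0},{"delta_pos":[0,0,0],"rotation":[0,0,0],"fingers":0},{"delta_pos":[0,0,0],"rotation":[0,0,0],"fingers":0},{"delta_pos":[0,0,0],"rotation":[0,0,0],"fingers":0},{"delta_pos":[0,0,0],"rotation":[0,0,0],"fingers":0}]}}

```text
clock: 14.95
ee_pos: [0.4708, -0.2097, 0.2592]
tool_rot: [-3.076, -0.63, 0.003]
force: [0.4, -0.8, 0.5]
finger_gap: -0.0001
grasp_force: 0.0
```

Run:
```python
from h import *
snap('wrist','w5.png');snap('scene','s5.png')
print(status.get_state()['ee_pos'],status.get_state()['clock'],status.get_state()['force'])
for f,(r0,r1,c0,c1) in {'s1':0,'s2':0,'s3':0,'s4':0,'s5':0}.items() if 0 else [(f,(250,285,185,215)) for f in('scene1','s2','s3','s4','s5')]+[(f,(190,290,350,430)) for f in('w4','w5')]:
    im=cv2.imread(f'pics/{f}.png')[r0:r1,c0:c1].astype(float)
    w=np.clip(im[:,:,2]-2*im[:,:,1]-20,0,None); y,x=np.mgrid[r0:r1,c0:c1]
    print(f,(w*x).sum()/w.sum(),(w*y).sum()/w.sum(),w.sum())
```

```text
[ 0.4710686  -0.20976824  0.2594906 ] 15.05 [-0.4769806   0.24715285 -0.72821639]
scene1 196.71438695960313 267.4727143869596 1411.0
s2 196.2504347826087 266.18695652173915 2300.0
s3 194.97192554165395 262.9639914555996 3277.0
s4 194.5768209967561 261.85608964907107 3391.0
s5 194.5768663322514 261.8636766007672 3389.0
w4 397.2635496720718 235.83555305194545 24853.0
w5 397.26418676036997 235.92382567955087 24759.0
```

The pin did not move on the extra stroke, so it is at its stop. The gripper is 80 mm above the knob.

```bash
python3 -c "
from station import ticket; print(ticket.job_done())"
```

```text
the job is handed in; nothing more can be done
None
```

I pumped lube_a (the right-hand lubricator) until its pin stood fully out with the white ring showing, and an eighth full stroke moved the pin no further; I then let the knob come up, moved the gripper clear and handed the job in at about 15 s.

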